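# Blow out the slanted pipette and drop its used tip into the waste jug

### The arm

A 6-joint arm with a two-finger parallel gripper is mounted at the origin on the work surface. World frame = base frame: x ahead of the robot, y to its left, z up, the work surface at z = 0. Lengths are in m, angles in rad, forces in N, time in s.
With the tool pointing down it reaches from about 0.375 to 0.9 m from the base axis. Payload 3.1 kg.
Tool frame: the origin (TCP) lies between the finger pads; the fingertips stand 8 mm ahead of it and the grasp point (between the pads) lies 11 mm behind it; z points along the fingers, y is the line along which they close (so a half turn about z gives the same grasp; the last joint's range is limited). The gripper opens to 87 mm and grips with 3 to 60 N. Pads are 19 mm wide; open, the fingers measure 117 mm over their backs; the gripper's body (75 mm by 190 mm) begins 51 mm behind the grasp point.
Start: joints at [-1.383, 0.527, 1.433, -0, 1.181, -0.178], TCP at [0.224, -0.583, 0.192] pointing down, gripper open.
Joint ranges: [-3.08, 3.08], [-0.75, 2.2], [0.22, 2.44], [-1.43, 4.57], [0, 2.65], [-2.85, 2.85]. Speed limits (rad/s): [2.79, 2.79, 3.14, 3.14, 3.14, 3.14].

### API

Orientations are given as a unit quaternion [x, y, z, w].
In Python, from rig import robot, vision, job gives the robot as it stands.
- The arm moves only by the shell command python3 -m handwheel 'ROWS' [OPENING] [FORCE]. ROWS is JSON, a list of rows, each a list of 4 numbers: the shift along the tool's x, y, z as a fraction of full scale, then the turn about the tool's z as a fraction of full scale. A call has 1 to 20 rows; each row is the pose to reach, as a shift and turn from the pose commanded when the call began, along the tool's axes at that moment, turning the shorter way round; what a row does not reach only later rows make up. Full scale, the value 1, is 300 mm for a shift and 2 pi rad for a turn. A row lasts 1/12 s, in which the tool goes at most 41.7 mm and 7.16 degrees, less where a joint would pass 70% of its speed; a pose out of reach is approached as far as the arm can. A call with a number of a shift or a turn outside -1 to 1 is refused whole. A call with a gripper value outside its range is refused whole. OPENING is the opening in per cent of the stroke, from 0 (shut) to 100 (fully open), set as the call begins (- or left out, the last holds). The fingers move at their own pace and stop on an object; FORCE is the grip in N (left out, the last holds). Time passes only in rows, so rows that repeat a pose let the fingers close. It gives the time, the measured TCP pose, the force, the opening and the grip force at its end, in the units of the state.
- robot.get_obs(): the state, without advancing time (a new reading comes with each control period).
- vision.camera(name): name is "side" or "top"; returns a dict with "frame" (400x640x3 uint8, red, green, blue), "K" (3x3 intrinsics, pixels), "cam_to_world" (4x4, takes a point from camera to world coordinates). Camera axes: x right, y down, z forward; pixel columns grow to the right and rows downward; lengths in m; the calibration is good to about 2 mm. A picture is of the moment at which its call begins. There is no depth.
- job.hand_in(): hands the job in; it is judged then, once.
Trained networks look in the newest picture that a camera, given by its name, has taken for a name from the list of things; names that differ only in an ending like _2 or _b are one class to them, and where a whole thing is asked for, a point or a joint stands for the part that bears it (a point fixed in the world has none). Each returns a list of dicts, best first, with "conf" (0 to 1); they miss things now and then, are a little off and sometimes report something else, mostly with a low value. They report only what shows in the picture. A call takes as long as a camera call.
- vision.look_for(camera, label): "point" ([row, column] in pixels, amid what is visible of it).
- vision.outline_of(camera, label): "mask" (400x640 bool, what is visible of it) and "point" ([row, column] in pixels, amid what is visible of it).
The state is a dict: "time": time; "q": joint angles; "joint_velocities": joint speeds; "joint_torque": joint torques, N m; "position": TCP position; "tool_rot": TCP orientation; "ft_force": force on the tool from outside, world axes, zero at the start; "moment": the same for the moment, N m; "grip_width": finger opening in m; "grip_force": force on a finger pad.
Only numpy, scipy, OpenCV 4.12 (cv2) and the standard library are available. Lean on these libraries where they do the work, as an engineer would, in place of code of your own. Each camera call takes 0.05 s, during which the arm holds its last target. There are 200 camera calls.

### The job

The pipette in the slanted clamp still carries its used tip. Stand the yellow waste jug (its handle is there to carry it by) on the table with its mouth centred under the end of the tip and let go of it; then press the pipette's blue button to the soft first stop, wait there about a second, press on firmly, without ramming it, to the second stop so that the tip drops into the jug, and let the button come fully back up. The jug stays standing under the pipette, and the other things on the bench are left where they are.

Things in the scene. Friction and masses are not known exactly. Their poses are not given: they have to be found in the camera images.
- stand: Heavy, immovable stand that clamps a 5 ml pipette leaning 42 degrees from vertical. Origin on the table straight below the lower end of the mounted tip, z up. The pipette lies in the stand's x-z plane and leans to its -x (the robot's left): button top at x -204, z 332 mm; tip's end at x 0, z 105 mm (sagging up to 4 mm). Handle 35 mm thick. The -y side, nearer the robot, is free.
- lamp_edge (a point): Middle of the lower near edge of a level lamp (110 x 44 x 18 mm) over the pipette, 420 mm high, stand x -190 (14 mm beyond the button) to -80, y -22 to 22 mm: it closes the way straight down to the button; come along the slant. Lamp and pipette are held by arms at 430 and 265 mm height from a rod (12 mm thick, 550 high) at stand x -144, y +140 on a base plate 200 x 125 x 12 mm.
- button_top (a point): Centre of the flat top of the blue push button (21 mm across, 12 mm high); moves with the button. Its z axis points out of the pipette, up along its slant: press along -z, 42 degrees from vertical. Its y axis is level, same as the stand's y.
- plunger (a joint): First-stage travel of the button along the pipette, in m: 0 = up, 0.012 = first stop. Light spring: 1 N at the start, 3.4 N at the first stop. The button then stands still until the push reaches 9 N.
- ejector (a joint): Second-stage travel in m, beyond the first stop: 0 = not begun, 0.007 = second stop (hard). It takes 9 N to begin and 13.2 N to reach the end; the white sleeve above the tip moves with it and the tip is freed from about 0.004 on and slides off. The button's whole travel is plunger + ejector = 0.019. Both spring back to 0 when the button is released.
- jug: Loose yellow open plastic jug, 150 g, 70 mm high, 100 mm outside diameter at the mouth (92 mm inside), 4 mm walls. Origin at the centre of its underside, z up; its handle points along its own +x.
- jug_grip (a point): Middle of the upright bar of the jug's handle: a round bar 12 mm thick, 78 mm from the jug's axis, running from 12 to 68 mm above its foot; this point is 42 mm above the foot. 22 mm of free space lie between bar and wall. Axes as the jug's: x points outwards from the jug.
- jug_mouth (a point): Centre of the jug's mouth, 70 mm above its foot, on its axis.
- tip_end (a point): Lower, open end of the clear loose plastic tip (105 mm long, 18 mm across its collar, 12 g), at first mounted on the pipette's nozzle; the tip's z axis points from here up to its collar.
- tip_mid (a point): Middle of the tip, 52 mm from its lower end.
- tube_rack: Bystander: rack of lilac-capped blood tubes, 120 x 200 x 91 mm, loose; origin under its centre.
- amber_capped: Bystander: brown glass bottle with white cap, 62 mm across, 126 mm high, loose; origin under its centre.
- amber_open: Bystander: brown glass bottle without cap, 62 mm across, 120 mm high, loose; origin under its centre.
- sanitiser: Bystander: white pump bottle 85 x 110 mm, 230 mm high, loose; origin under its centre.
- pen_pot: Bystander: brown pot with pens, 92 mm across, about 165 mm high with its pens, loose; origin under its centre.
- gauze_pack: Bystander: white and green packet, 110 x 170 x 34 mm, loose; origin under its centre.

How it is judged:
On the way, in this order (a step that is already met when the one before it is completed fails the run):
1. the jug stands on the table, let go, with its mouth under the tip's end (centres within 30 mm), the tip still on (horizontal distance between jug_mouth and tip_end below 0.03 m and angle between jug's own z axis and vertical below 0.1 rad and height (world z) of jug below 0.004 m and contact force between the fingers and jug below 0.1 N and z of tip_end in the frame of stand above 0.092 m), for 0.2 s.
2. the button is held at the first stop (at least 10.5 mm of first travel, less than 2.5 mm of second) for 0.5 s, the tip still on (value of joint plunger above 0.0105 m and value of joint ejector below 0.0025 m and z of tip_end in the frame of stand above 0.092 m), for 0.5 s.
3. the button is pressed to the second stop (second travel over 5.5 mm) (value of joint ejector above 0.0055 m and value of joint plunger above 0.0105 m), for 0.05 s.
At the end, for the whole second after the job is handed in: The button is fully up again (both travels under 1 mm), the middle of the tip lies inside the jug (within 46 mm of its axis and below its rim), and the jug stands upright on the table, at rest, its mouth's centre within 45 mm of the point below the pipette's end (value of joint each of plunger, ejector below 0.001 m and horizontal distance between tip_mid and jug_mouth below 0.046 m and z of tip_mid in the frame of jug between 0 and 0.07 m and horizontal distance between jug_mouth and stand below 0.045 m and angle between jug's own z axis and vertical below 0.1 rad and height (world z) of jug below 0.004 m and linear speed of jug below 0.02 m/s); the robot touches nothing.
It fails at once if the button or stand is rammed: a contact force over 40 N (contact force between stand and anything else above 40 N).
It fails at once if the jug is tipped over (angle between jug's own z axis and vertical above 0.6 rad).
It fails at once if a bystander is moved by more than 25 mm (distance of any of tube_rack, amber_capped, amber_open, sanitiser, pen_pot, gauze_pack from where it was at the start of the episode above 0.025 m).
It also fails if it takes over 64 s, if anything falls off the work surface, if the arm or the gripper's body presses on something with over 40 N, if the wrist force passes 120 N, or if a joint passes its speed limit or range.

## Working session

There is one attempt and no reset: what is moved stays moved. The work goes in short steps, Python scripts to look and compute and a shell command to move; the robot and the scene stay as the last step left them, time stands still between calls to the robot, and variables do not carry over. Pictures are saved under pics/ and viewed, at most 10 in all, crops included, and the job is handed in when it is done.

```bash
ls; mkdir -p pics; cat > h.py <<'E'
import numpy as np, cv2
from rig import robot, vision, job
def cam(n):
    c=vision.camera(n); return c
def ray(c,p):
    K=np.array(c["K"]);T=np.array(c["cam_to_world"])
    d=T[:3,:3]@np.linalg.solve(K,[p[1],p[0],1.0]); return T[:3,3],d
def atz(c,p,z):
    o,d=ray(c,p); return o+d*(z-o[2])/d[2]
def tri(c1,p1,c2,p2):
    o1,d1=ray(c1,p1);o2,d2=ray(c2,p2)
    d1=d1/np.linalg.norm(d1);d2=d2/np.linalg.norm(d2)
    A=np.stack([d1,-d2],1);s=np.linalg.lstsq(A,o2-o1,rcond=None)[0]
    a=o1+s[0]*d1;b=o2+s[1]*d2; return (a+b)/2,np.linalg.norm(a-b)
def proj(c,X):
    T=np.linalg.inv(c["cam_to_world"]);v=np.array(c["K"])@(T[:3,:3]@X+T[:3,3]);return v[:2][::-1]/v[2]
E
python3 - <<'E'
from h import *
np.set_printoptions(precision=3,suppress=True)
for n in("top","side"):
    c=cam(n);cv2.imwrite(f"pics/{n}0.png",c["frame"][...,::-1]);print(n,c["cam_to_world"],c["K"])
    for l in("jug","jug_grip","jug_mouth","tip_end","button_top","stand","lamp_edge","tube_rack","amber_capped","amber_open","sanitiser","pen_pot","gauze_pack"):
        r=vision.look_for(n,l)
        print(l,[(np.round(x["point"],1).tolist(),round(x["conf"],2),atz(c,x["point"],0)[:2].round(3).tolist()) for x in r[:2]])
E
```

```text
pics
top [[-0.017 -0.981  0.192  0.229]
 [-1.     0.017 -0.001 -0.019]
 [-0.002 -0.192 -0.981  1.745]
 [ 0.     0.     0.     1.   ]] [[510.269   0.    320.774]
 [  0.    510.269 205.329]
 [  0.      0.      1.   ]]
jug [([218.4, 390.8], 0.92, [0.521, -0.263])]
jug_grip [([219.7, 390.4], 0.77, [0.516, -0.261])]
jug_mouth [([217.7, 390.8], 0.88, [0.523, -0.263])]
tip_end [([172.8, 319.0], 0.46, [0.688, -0.016])]
button_top [([165.7, 264.1], 0.45, [0.718, 0.177]), ([216.8, 390.8], 0.31, [0.526, -0.263])]
stand [([144.1, 275.4], 0.96, [0.797, 0.137])]
lamp_edge [([148.3, 279.9], 0.92, [0.781, 0.121]), ([178.5, 183.4], 0.45, [0.676, 0.462])]
tube_rack [([225.8, 190.9], 0.92, [0.507, 0.43]), ([215.9, 388.2], 0.56, [0.53, -0.254])]
amber_capped [([261.1, 281.3], 0.57, [0.38, 0.117])]
amber_open [([160.1, 398.0], 0.76, [0.73, -0.297])]
sanitiser [([188.4, 462.0], 0.7, [0.623, -0.517])]
pen_pot [([178.7, 182.9], 0.67, [0.675, 0.463])]
gauze_pack [([284.8, 234.4], 0.94, [0.302, 0.276]), ([172.7, 315.1], 0.58, [0.689, -0.003])]
side [[-0.967 -0.139  0.216  0.185]
 [-0.256  0.575 -0.777  1.2  ]
[... 264 characters left out ...]
[0.516, -0.308])]
jug_mouth [([214.8, 338.0], 0.76, [0.512, -0.305])]
tip_end [([176.8, 329.9], 0.2, [0.621, -0.603])]
button_top [([344.7, 290.6], 0.69, [0.509, 0.397])]
stand [([242.8, 242.7], 0.63, [0.852, -0.027]), ([326.5, 363.5], 0.48, [0.295, 0.27])]
lamp_edge [([240.4, 246.0], 0.69, [0.845, -0.044])]
tube_rack [([347.4, 290.9], 0.81, [0.505, 0.407]), ([239.7, 246.0], 0.41, [0.847, -0.048])]
amber_capped [([280.2, 347.6], 0.88, [0.389, 0.076])]
amber_open [([200.0, 292.3], 0.69, [0.745, -0.366])]
sanitiser [([174.2, 331.3], 0.59, [0.62, -0.628])]
pen_pot [([333.8, 238.9], 0.91, [0.687, 0.399]), ([282.0, 347.5], 0.43, [0.388, 0.085])]
gauze_pack [([329.1, 361.9], 0.92, [0.299, 0.282])]
```

```bash
python3 - <<'E'
import cv2
a=cv2.imread("pics/top0.png")[110:310,150:490];b=cv2.imread("pics/side0.png")[130:350,170:430]
cv2.imwrite("pics/t1.png",cv2.resize(a,(782,460),interpolation=cv2.INTER_CUBIC))
cv2.imwrite("pics/s1.png",cv2.resize(b,(702,594),interpolation=cv2.INTER_CUBIC))
E
```

```text
(no output)
```

View pics/t1.png

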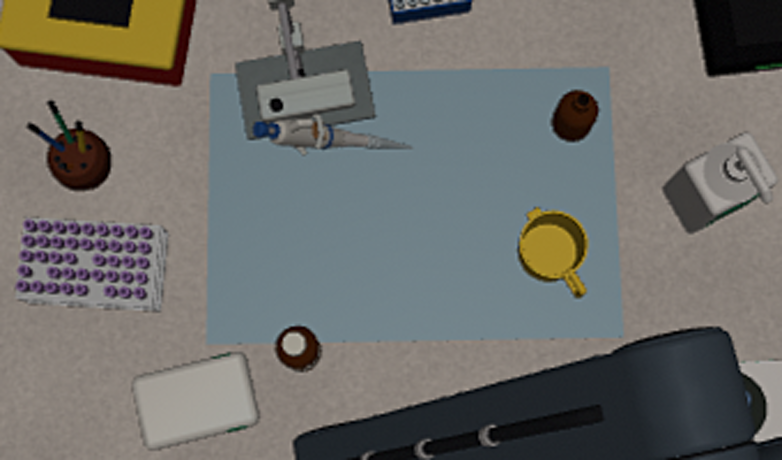

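View pics/s1.png

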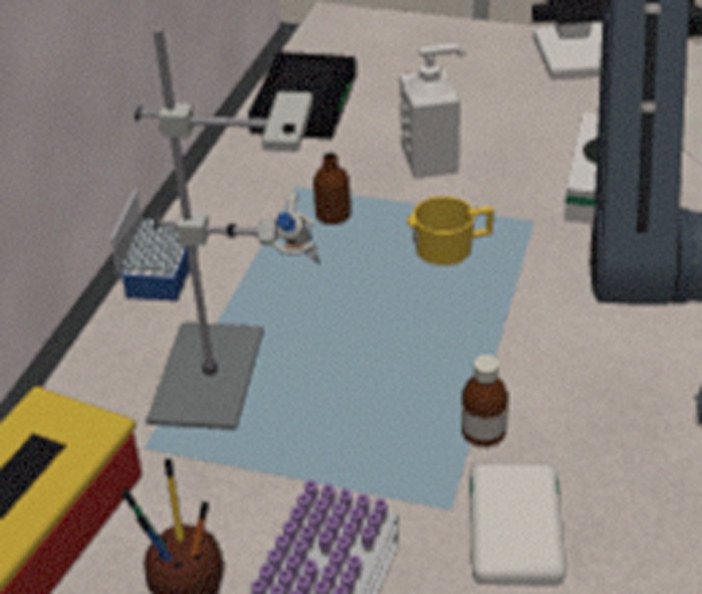

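```bash
cat > m.py <<'E'
from h import *
np.set_printoptions(precision=4,suppress=True)
t=cam("top");s=cam("side")
B,e1=tri(t,(166.5,265.2),s,(211.5,275.9));E,e2=tri(t,(174.3,328.7),s,(227.8,288.5))
print("button",B,e1,atz(t,(166.5,265.2),.332));print("tip",E,e2,atz(t,(174.3,328.7),.105),atz(s,(227.8,288.5),.105))
print("slant yaw",np.degrees(np.arctan2(*(E-B)[:2][::-1])))
# base plate corners, rod
for p in[(235,65),(360,40),(376,118),(248,140)]: print("plate",atz(t,(p[1]/2.3+110,p[0]/2.3+150),.012))
for p in[(187,322),(264,327),(235,427),(149,422)]: print("plateS",atz(s,(p[1]/2.7+130,p[0]/2.7+170),.012))
for p in[(258,85),(350,70),(355,103),(262,118)]: print("lamp",atz(t,(p[1]/2.3+110,p[0]/2.3+150),.438))
M,e=tri(t,(217,390.4),s,(207.8,335.2));print("mouth",M,e,atz(t,(217,390.4),.07),atz(s,(207.8,335.2),.07))
# jug masks
for c,n in((t,"top"),(s,"side")):
    hsv=cv2.cvtColor(np.array(c["frame"]),cv2.COLOR_RGB2HSV)
    r=vision.outline_of(n,"jug")[0];m=r["mask"];ys,xs=np.nonzero(m);print(n,r["conf"],m.sum(),ys.min(),ys.max(),xs.min(),xs.max())
for p in[(578,292),(570,278)]: print("handle top",atz(t,(p[1]/2.3+110,p[0]/2.3+150),.068))
print("handle S",atz(s,(208/2.7+130,490/2.7+170),.065))
o=robot.get_obs();print(o["position"],o["tool_rot"],o["grip_width"])
E
python3 m.py
```

```text
button [0.6245 0.1379 0.3231] 0.00022230884805518809 [0.6221 0.1369 0.332 ]
tip [ 0.6553 -0.0488  0.1007] 0.0011528674111914844 [ 0.6548 -0.0486  0.105 ] [ 0.6528 -0.0437  0.105 ]
slant yaw -80.61708600561255
plate [0.8158 0.2189 0.012 ]
plate [0.8529 0.0253 0.012 ]
plate [0.7271 0.0023 0.012 ]
plate [0.6958 0.198  0.012 ]
plateS [0.8435 0.0255 0.012 ]
plateS [0.7282 0.0085 0.012 ]
plateS [0.6972 0.2053 0.012 ]
plateS [0.8135 0.2249 0.012 ]
lamp [0.6468 0.1335 0.438 ]
lamp [0.6631 0.0265 0.438 ]
lamp [0.623  0.0211 0.438 ]
lamp [0.607  0.1287 0.438 ]
mouth [ 0.5126 -0.2505  0.0779] 0.000587658923440096 [ 0.5137 -0.2517  0.07  ] [ 0.5153 -0.2609  0.07  ]
top 0.65 819 201 238 375 404
side 0.77 541 203 228 323 352
handle top [ 0.4465 -0.2851  0.068 ]
handle top [ 0.467  -0.2745  0.068 ]
handle S [ 0.4499 -0.2894  0.065 ]
[ 0.2242 -0.5834  0.1923] [ 0.9832  0.1824 -0.     -0.    ] 0.08681970090186905
```

```bash
python3 - <<'E'
from h import *
t=cam("top");s=cam("side")
for z in(.18,.25,.4): print(proj(t,np.array([.224,-.583,z])),proj(s,np.array([.224,-.583,z])))
a=t["frame"][150:390,300:600,::-1];b=s["frame"][0:240,340:640,::-1]
cv2.imwrite("pics/g.png",cv2.resize(np.hstack([a,b]),(798,320*1),interpolation=cv2.INTER_CUBIC))
E
```

```text
[303.76465745 509.47656094] [156.54889998 413.49707549]
[303.68865366 518.25751347] [142.87220211 415.27783243]
[303.49914014 540.15259743] [111.50744295 419.36164076]
```

View pics/g.png

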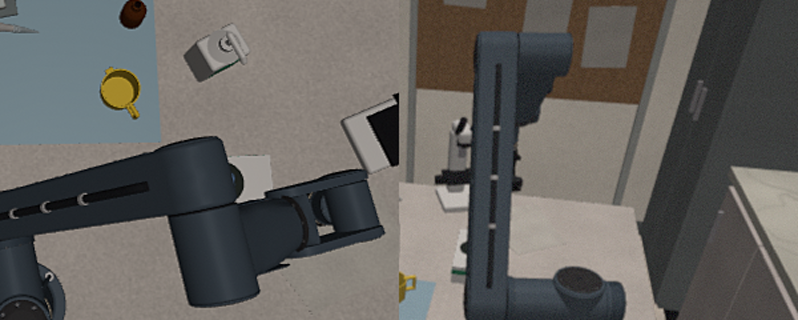

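```bash
cat > fit.py <<'E'
from h import *
from scipy.optimize import minimize
def pts(p):
    x,y,a=p; u=np.linspace(0,2*np.pi,48,endpoint=False)
    C=[np.c_[.05*np.cos(u)+x,.05*np.sin(u)+y,0*u+.07],np.c_[.046*np.cos(u)+x,.046*np.sin(u)+y,0*u]]
    d=np.array([np.cos(a),np.sin(a)]);H=[]
    for z in(.062,.068):
        for r in(.04,.084):
            for w in(-.006,.006): H.append([x+r*d[0]-w*d[1],y+r*d[1]+w*d[0],z])
    for z in (.012,.068):
        for v in u[::6]: H.append([x+.078*d[0]+.006*np.cos(v),y+.078*d[1]+.006*np.sin(v),z])
    H=np.array(H);return np.vstack(C),H[:8],H[8:]
S=4
def sil(c,p,shape):
    m=np.zeros((shape[0]*S,shape[1]*S),np.uint8)
    for g in pts(p):
        q=np.array([proj(c,X)[::-1] for X in g]);q=((q+.5)*S).astype(np.int32)
        cv2.fillConvexPoly(m,cv2.convexHull(q),1)
    return m
def fitjug(p0,cams=("top","side"),show=True):
    D=[]
    for n in cams:
        c=cam(n);f=np.array(c["frame"]);h=cv2.cvtColor(f,cv2.COLOR_RGB2HSV)
        m=((abs(h[...,0].astype(int)-25)<6)&(h[...,1]>140)).astype(np.uint8)
        r0,c0=proj(c,np.array([p0[0],p0[1],.04]));w=np.zeros_like(m);w[max(0,int(r0-45)):int(r0+45),int(c0-45):int(c0+45)]=1
        m*=w;D.append((c,cv2.resize(m,None,fx=S,fy=S,interpolation=cv2.INTER_LINEAR)));
    def cost(p): return sum((sil(c,p,(400,640))!=m).sum()/max(1,m.sum()) for c,m in D)
    b=None
    for a in p0[2]+np.array([-.25,0,.25]):
        r=minimize(cost,[p0[0],p0[1],a],method="Nelder-Mead",options=dict(initial_simplex=[[p0[0],p0[1],a],[p0[0]+.012,p0[1],a],[p0[0],p0[1]+.012,a],[p0[0],p0[1],a+.2]],maxfev=90,xatol=2e-4,fatol=1e-4))
        if b is None or r.fun<b.fun:b=r
    return b.x,b.fun,[m.sum()/S/S for c,m in D]
E
python3 - <<'E'
from fit import *
for k in(("top","side"),("top",),("side",)):
    p,f,n=fitjug((.514,-.255,np.radians(-155)),k);print(k,p[:2].round(4),np.degrees(p[2]).round(1),f,n)
    print("grip",p[:2]+.078*np.array([np.cos(p[2]),np.sin(p[2])]))
E
```

```text
('top', 'side') [ 0.5206 -0.2512] -151.9 0.365161968556511 [np.float64(772.5), np.float64(478.9375)]
grip [ 0.4517639  -0.28797687]
('top',) [ 0.5205 -0.252 ] -152.4 0.11859881886578756 [np.float64(772.5625)]
grip [ 0.45141595 -0.28816511]
('side',) [ 0.5212 -0.2493] -148.9 0.23434237995824633 [np.float64(479.0)]
grip [ 0.45441533 -0.28957653]
```

```bash
python3 -m handwheel '[[0.833,-0.517,0.167,-0.0194],[0.833,-0.517,0.167,-0.0194],[0.833,-0.517,0.167,-0.0194],[0.833,-0.517,0.167,-0.0194],[0.833,-0.517,0.167,-0.0194],[0.833,-0.517,0.167,-0.0194],[0.833,-0.517,0.167,-0.0194],[0.833,-0.517,0.167,-0.0194],[0.833,-0.517,0.167,-0.0194]]' 60 40
cat > to.py <<'E'
# work out handwheel fractions: python3 to.py x y z toolx_deg
import sys
from h import *
from scipy.spatial.transform import Rotation as R
np.set_printoptions(precision=4,suppress=True)
o=robot.get_obs();r=R.from_quat(o["tool_rot"]);P=np.array(o["position"])
a=[float(v) for v in sys.argv[1:]]
ang=np.degrees(np.arctan2(*r.as_matrix()[:2,0][::-1]))
d=r.inv().apply(np.array(a[:3])-P)
print("t",o["time"],"pos",P,"xang",round(ang,2),"tilt",np.degrees(np.arccos(-r.as_matrix()[2,2])).round(2))
print("rows",d/.3,"turn",round(-((a[3]-ang+180)%360-180)/360,4),"min rows",np.linalg.norm(d)/.0417)
E
python3 to.py 0.452 -0.288 0.13 28
```

```text
time: 2.65
position: [0.4028, -0.3462, 0.1419]
tool_rot: [0.97, 0.244, -0.0, -0.001]
ft_force: [0.1, 0.5, -0.1]
grip_width: 0.0528
grip_force: 0.0
t 2.65 pos [ 0.4028 -0.3462  0.1419] xang 28.28 tilt 0.1
rows [ 0.2363 -0.093   0.0396] turn 0.0008 min rows 1.8491212106536041
```

```bash
python3 -m handwheel '[[0.12,-0.046,0.02,0],[0.236,-0.093,0.04,0],[0.236,-0.093,0.04,0],[0.236,-0.093,0.04,0]]'
python3 to.py 0.452 -0.288 0.053 28
python3 - <<'E'
from h import *
t=cam("top");s=cam("side")
b=s["frame"][70:240,250:450,::-1];a=t["frame"][150:320,290:490,::-1]
cv2.imwrite("pics/g2.png",cv2.resize(np.hstack([a,b]),(800,340),interpolation=cv2.INTER_CUBIC))
E
```

```text
time: 2.98
position: [0.4517, -0.2915, 0.1303]
tool_rot: [0.97, 0.243, -0.0, 0.0]
ft_force: [0.0, -0.6, -0.0]
grip_width: 0.0523
grip_force: 0.0
t 2.9833 pos [ 0.4517 -0.2915  0.1303] xang 28.12 tilt 0.06
rows [ 0.0066 -0.0101  0.2577] turn 0.0003 min rows 1.8559671448240136
```

View pics/g2.png

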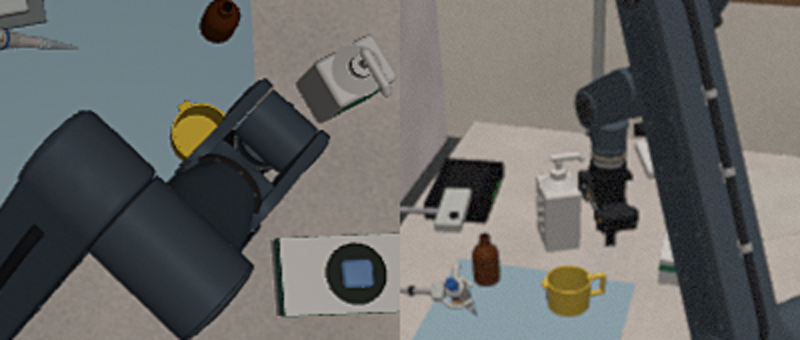

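```bash
python3 -m handwheel '[[0.006,-0.01,0.08,0],[0.006,-0.01,0.16,0],[0.006,-0.01,0.22,0],[0.006,-0.01,0.28,0],[0.006,-0.01,0.33,0],[0.006,-0.01,0.33,0]]'
python3 - <<'E'
from fit import *
p,f,n=fitjug((.5205,-.2515,np.radians(-152)),("side",));print(p,f,n)
E
```

```text
time: 3.58
position: [0.4491, -0.2885, 0.029]
tool_rot: [0.971, 0.241, -0.001, -0.002]
ft_force: [0.4, 1.2, 0.0]
grip_width: 0.0521
grip_force: 0.0
[ 0.52264506 -0.25658153 -2.69076961] 0.2381628177009418 [np.float64(484.4375)]
```

```bash
python3 -m handwheel '[[0,0,0,0],[0,0,0,0],[0,0,0,0],[0,0,0,0],[0,0,0,0],[0,0,0,0]]' 0 45
```

```text
time: 4.13
position: [0.4517, -0.2878, 0.0318]
tool_rot: [0.97, 0.242, 0.0, 0.0]
ft_force: [-0.4, -0.7, 0.1]
grip_width: 0.0201
grip_force: 0.2
```

```bash
python3 -m handwheel '[[0,0,0,0],[0,0,0,0],[0,0,0,0],[0,0,0,0]]'; python3 -m handwheel '[[0,0,-0.01,0],[0,0,-0.02,0],[0,0,-0.03,0],[0,0,-0.04,0],[0,0,-0.04,0]]'
python3 to.py 0.452 -0.288 0.053 28
python3 - <<'E'
from fit import *
p,f,n=fitjug((.5205,-.2515,np.radians(-152)),("side",));print(p,f,n)
E
```

```text
time: 4.47
position: [0.4517, -0.2879, 0.0316]
tool_rot: [0.97, 0.242, 0.0, 0.0]
ft_force: [0.0, -0.2, 3.0]
grip_width: 0.0102
grip_force: 45.0
time: 4.88
position: [0.4514, -0.2876, 0.0436]
tool_rot: [0.97, 0.242, 0.0, 0.0]
ft_force: [-0.2, -0.2, -1.5]
grip_width: 0.0098
grip_force: 45.0
t 4.8833 pos [ 0.4514 -0.2876  0.0436] xang 28.01 tilt 0.01
rows [ 0.001   0.002  -0.0312] turn 0.0 min rows 0.22539535582291956
[ 0.52179936 -0.26295295 -2.6515636 ] 0.2366598255515649 [np.float64(487.25)]
```

```bash
python3 -m handwheel '[[0.03,-0.016,0,0],[0.09,-0.047,0,0],[0.17,-0.09,0,0],[0.25,-0.131,0,0],[0.33,-0.173,0,0],[0.41,-0.215,0,0],[0.48,-0.252,0,0],[0.53,-0.278,0,0],[0.57,-0.299,0,0],[0.57,-0.299,0,0]]'
python3 to.py 0.5871 -0.0886 0.0436 28
python3 - <<'E'
from fit import *
o=robot.get_obs();P=np.array(o["position"]);j=P[:2]+.078*np.array([.883,.469]);print(j)
p,f,n=fitjug((j[0],j[1],np.radians(-152)),("side",));print(p,f,n)
t=cam("top");s=cam("side")
b=s["frame"][130:300,200:400,::-1];a=t["frame"][110:280,240:440,::-1]
cv2.imwrite("pics/g3.png",cv2.resize(np.hstack([a,b]),(800,340),interpolation=cv2.INTER_CUBIC))
E
```

```text
time: 5.77
position: [0.5615, -0.1254, 0.0431]
tool_rot: [0.97, 0.243, 0.0, -0.0]
ft_force: [-0.8, -0.3, -1.6]
grip_width: 0.0101
grip_force: 45.0
t 5.7667 pos [ 0.5615 -0.1254  0.0431] xang 28.18 tilt 0.05
rows [ 0.1331 -0.0678 -0.0017] turn 0.0005 min rows 1.0746171756485905
[ 0.63037259 -0.08879235]
[ 0.63177584 -0.10027634 -2.61187275] 0.25234076985319615 [np.float64(540.6875)]
```

View pics/g3.png

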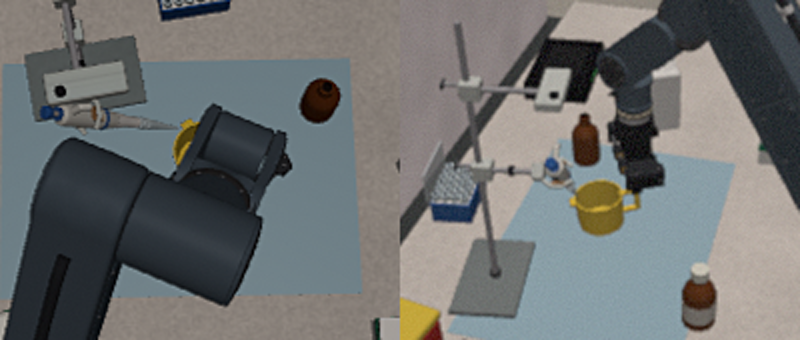

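```bash
python3 -m handwheel '[[0.03,-0.015,0,0],[0.07,-0.036,0,0],[0.105,-0.054,0,0],[0.128,-0.066,0,0],[0.135,-0.069,0,0],[0.135,-0.069,0.01,0],[0.135,-0.069,0.02,0],[0.135,-0.069,0.03,0],[0.135,-0.069,0.037,0],[0.135,-0.069,0.037,0]]'
python3 to.py 0.5871 -0.0886 0.0316 28
python3 - <<'E'
from fit import *
o=robot.get_obs();P=np.array(o["position"]);j=P[:2]+.078*np.array([.883,.469]);print(j)
p,f,n=fitjug((j[0],j[1],np.radians(-152)),("side",));print(p,f,n)
E
```

```text
time: 6.75
position: [0.5858, -0.0911, 0.0318]
tool_rot: [0.97, 0.242, -0.0, -0.0]
ft_force: [-0.6, -0.2, 0.4]
grip_width: 0.0101
grip_force: 45.0
t 6.75 pos [ 0.5858 -0.0911  0.0318] xang 27.96 tilt 0.05
rows [ 0.0077 -0.0055  0.0008] turn -0.0001 min rows 0.0683595630805063
[ 0.65470452 -0.05456016]
[ 0.65406579 -0.06013145 -1.24570051] 0.23719250733468744 [np.float64(553.875)]
```

```bash
python3 -m handwheel '[[0,0,0,0],[0,0,0,0],[0,0,0,0],[0,0,0,0],[0,0,0,0],[0,0,0,0]]' 50
python3 -m handwheel '[[0,0,-0.05,0],[0,0,-0.12,0],[0,0,-0.22,0],[0,0,-0.32,0],[0,0,-0.37,0],[0,0,-0.37,0]]'
python3 - <<'E'
from fit import *
p,f,n=fitjug((.655,-.055,np.radians(-152)),("side",));print(p,f,n)
o=robot.get_obs();print(o["q"],o["position"])
t=cam("top");s=cam("side")
b=s["frame"][90:290,200:400,::-1];a=t["frame"][110:310,240:440,::-1]
cv2.imwrite("pics/g4.png",cv2.resize(np.hstack([a,b]),(800,400),interpolation=cv2.INTER_CUBIC))
E
```

```text
time: 7.3
position: [0.5865, -0.0909, 0.0323]
tool_rot: [0.97, 0.242, 0.0, 0.0]
ft_force: [1.3, 0.5, 0.0]
grip_width: 0.04
grip_force: 0.0
time: 7.8
position: [0.5894, -0.0917, 0.1474]
tool_rot: [0.97, 0.242, 0.004, 0.002]
ft_force: [-0.1, -0.0, -0.4]
grip_width: 0.0433
grip_force: 0.0
[ 0.65541703 -0.05400687 -2.64612945] 0.2400398406374502 [np.float64(564.75)]
[-3.41834234e-01  5.41788239e-01  1.56152695e+00  4.81004664e-05
  1.03335184e+00  7.40201715e-01] [ 0.58780029 -0.09130907  0.14516462]
```

View pics/g4.png

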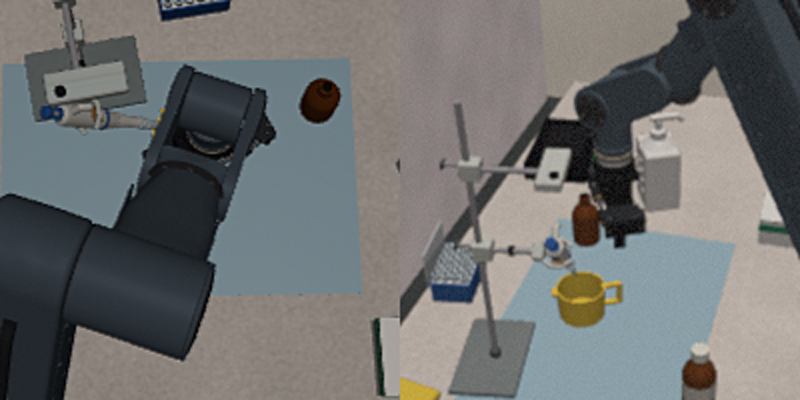

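```bash
python3 -m handwheel '[[-0.12,0,0,0],[-0.25,0,-0.05,0],[-0.38,0,-0.15,0],[-0.5,0,-0.26,0],[-0.5,0.1,-0.38,0],[-0.5,0.2,-0.5,0],[-0.5,0.3,-0.62,0],[-0.5,0.4,-0.74,0],[-0.5,0.5,-0.86,0],[-0.5,0.6,-1,0],[-0.5,0.7,-1,0],[-0.5,0.8,-1,0],[-0.5,0.9,-1,0],[-0.5,1,-1,0],[-0.5,1,-1,0]]' 0 40
python3 to.py 0.12 -0.72 0.45 -80
```

```text
time: 9.2
position: [0.5957, -0.432, 0.4356]
tool_rot: [0.971, 0.24, -0.002, -0.002]
ft_force: [-0.4, 0.1, -1.6]
grip_width: 0.0005
grip_force: 0.0
t 9.2 pos [ 0.5957 -0.432   0.4356] xang 27.76 tilt 0.36
rows [-1.8506  0.1108 -0.0427] turn 0.2993 min rows 13.341272733607775
```

```bash
python3 -m handwheel '[[-0.13,0,0,0.015],[-0.26,0,0,0.03],[-0.39,0,0,0.045],[-0.52,0,0,0.06],[-0.65,0,0,0.075],[-0.78,0,0,0.09],[-0.9,0,0,0.105],[-1,0,0,0.12],[-1,0,0,0.135],[-1,0,0,0.15],[-1,0,0,0.165],[-1,0,0,0.18],[-1,0,0,0.2],[-1,0,0,0.2]]'
python3 to.py 0.15 -0.75 0.45 -80; python3 -c "
from h import *
print(np.round(robot.get_obs()['q'],3))"
```

```text
time: 10.37
position: [0.3297, -0.5661, 0.4407]
tool_rot: [0.927, -0.376, -0.002, -0.002]
ft_force: [-0.6, -1.1, -1.7]
grip_width: 0.0006
grip_force: 0.0
t 10.3667 pos [ 0.3297 -0.5661  0.4407] xang -44.12 tilt 0.26
rows [-0.0034  0.8568 -0.0325] turn 0.0997 min rows 6.16859970161124
[-1.214  0.422  0.95   0.     1.775  1.127]
```

```bash
python3 to.py 0.233 -0.7215 0.5 -80.5; python3 - <<'E'
from h import *
s=cam("side");t=cam("top")
for p in[(155,385),(90,388),(135,375),(120,390)]: print(p,[atz(s,p,z).round(2).tolist() for z in(0,.2,.4)])
print(proj(t,np.array([.26,-.87,.5])),proj(s,np.array([.26,-.87,.5])))
f=np.vstack([t["frame"][140:400,400:640,::-1]]),s["frame"][0:260,300:540,::-1]
cv2.imwrite("pics/g5.png",cv2.resize(np.hstack(f),(796,431),interpolation=cv2.INTER_CUBIC))
E
```

```text
t 10.3667 pos [ 0.3297 -0.5661  0.4407] xang -44.12 tilt 0.26
rows [ 0.1284  0.5957 -0.1992] turn 0.1011 min rows 4.612239750699755
(155, 385) [[0.38, -0.89, 0.0], [0.35, -0.53, 0.2], [0.32, -0.18, 0.4]]
(90, 388) [[0.49, -1.82, 0.0], [0.44, -1.31, 0.2], [0.39, -0.8, 0.4]]
(135, 375) [[0.47, -1.11, 0.0], [0.42, -0.72, 0.2], [0.37, -0.32, 0.4]]
(120, 390) [[0.41, -1.33, 0.0], [0.37, -0.9, 0.2], [0.33, -0.47, 0.4]]
[286.04097647 675.2225742 ] [ 65.70327752 418.75395108]
```

View pics/g5.png

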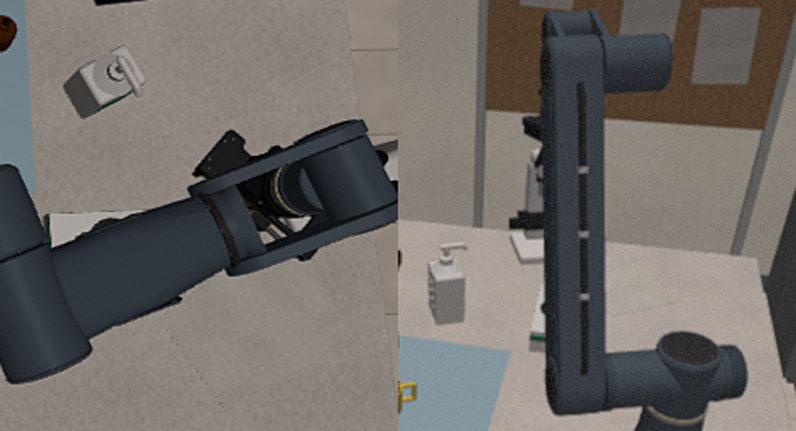

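```bash
python3 -m handwheel '[[0.02,0.1,-0.04,0.017],[0.045,0.2,-0.09,0.034],[0.07,0.32,-0.14,0.051],[0.1,0.45,-0.2,0.068],[0.128,0.55,-0.25,0.085],[0.128,0.596,-0.265,0.101],[0.128,0.596,-0.265,0.101],[0.128,0.596,-0.265,0.101]]'
python3 to.py 0.28 -1.005 0.52 -80.5; python3 -c "
from h import *
print(np.round(robot.get_obs()['q'],3))"
```

```text
time: 11.13
position: [0.2328, -0.7228, 0.5207]
tool_rot: [0.765, -0.644, -0.001, -0.001]
ft_force: [0.1, 0.6, -0.3]
grip_width: 0.0004
grip_force: 0.0
t 11.1333 pos [ 0.2328 -0.7228  0.5207] xang -80.19 tilt 0.16
rows [ 0.9536  0.0052 -0.0004] turn 0.0009 min rows 6.860881988544936
[-1.406e+00  6.630e-01  3.300e-01  1.000e-03  2.152e+00  1.565e+00]
```

```bash
python3 -m handwheel '[[0.06,0,0,0],[0.12,0,0,0],[0.2,0,0,0],[0.28,0,0,0],[0.36,0,0,0],[0.4,0,0,0],[0.4,0,0,0]]'
python3 to.py 0.28 -1.005 0.52 -80.5; python3 -c "
from h import *
print(np.round(robot.get_obs()['q'],3))"
```

```text
time: 11.72
position: [0.2358, -0.7811, 0.4801]
tool_rot: [0.764, -0.645, 0.011, 0.007]
ft_force: [-0.5, -0.2, -1.0]
grip_width: 0.0002
grip_force: 0.0
t 11.7167 pos [ 0.2358 -0.7811  0.4801] xang -80.34 tilt 1.51
rows [ 0.7637 -0.0204 -0.1131] turn 0.0004 min rows 5.556155873469139
[-1.416  0.77   0.221  0.005  2.125  1.56 ]
```

```bash
python3 -m handwheel '[[0.3,0,0,0],[0.6,0,0,0],[1,0,0,0],[1,0,0,0],[1,0,0,0],[1,0,0,0],[1,0,0,0],[1,0,0,0],[1,0,0,0],[1,0,0,0]]'
python3 to.py 0.28 -1.005 0.52 -80.5; python3 -c "
from h import *
print(np.round(robot.get_obs()['q'],3))"
```

```text
time: 12.55
position: [0.23, -0.852, 0.3884]
tool_rot: [0.764, -0.645, 0.025, 0.017]
ft_force: [-0.5, -0.3, -0.1]
grip_width: 0.0003
grip_force: 0.0
t 12.55 pos [ 0.23   -0.852   0.3884] xang -80.37 tilt 3.47
rows [ 0.5563 -0.0816 -0.4055] turn 0.0004 min rows 4.986984319690134
[-1.437  0.882  0.219  0.009  1.981  1.541]
```

```bash
python3 -m handwheel '[[-0.1,0,0,0],[-0.2,0,0,0],[-0.3,0,0,0],[-0.4,0,0,0],[-0.5,0,0,0],[-0.6,0,0,0],[-0.6,0,0,0],[-0.6,0,0,0]]'
python3 to.py 0.28 -1.005 0.52 -80.5; python3 -c "
from h import *
print(np.round(robot.get_obs()['q'],3))"
```

```text
time: 13.22
position: [0.2001, -0.6729, 0.3792]
tool_rot: [0.764, -0.645, 0.025, 0.017]
ft_force: [-0.7, -0.4, 0.2]
grip_width: 0.0004
grip_force: 0.0
t 13.2167 pos [ 0.2001 -0.6729  0.3792] xang -80.34 tilt 3.51
rows [ 1.1625 -0.0795 -0.3987] turn 0.0004 min rows 8.86016621074218
[-1.445  0.482  1.005  0.009  1.594  1.528]
```

```bash
python3 -m handwheel '[[0.1,0.02,-0.1,0],[0.2,0.05,-0.2,0],[0.28,0.08,-0.3,0],[0.35,0.08,-0.4,0],[0.4,0.08,-0.45,0]]' >/dev/null
python3 -m handwheel '[[0.2,0,-0.15,0]]'|grep -E "time|pos|rot"; python3 -m handwheel '[[0.2,0,-0.15,0]]' |grep -E "time|pos|rot";python3 -m handwheel '[[0.2,0,-0.15,0]]'|grep -E "time|pos|rot"; python3 -m handwheel '[[0.2,0,-0.15,0]]'|grep -E "time|pos|rot"
python3 to.py 0.28 -1.005 0.52 -80.5; python3 -c "
from h import *
print(np.round(robot.get_obs()['q'],3))"
```

```text
time: 13.72
position: [0.1909, -0.7868, 0.5107]
tool_rot: [0.763, -0.645, 0.031, 0.019]
time: 13.8
position: [0.1897, -0.7934, 0.5233]
tool_rot: [0.763, -0.644, 0.046, 0.032]
time: 13.88
position: [0.1884, -0.7962, 0.5346]
tool_rot: [0.762, -0.644, 0.058, 0.041]
time: 13.97
position: [0.187, -0.7989, 0.5441]
tool_rot: [0.761, -0.643, 0.068, 0.049]
t 13.9667 pos [ 0.187  -0.7989  0.5441] xang -80.43 tilt 9.64
rows [ 0.7053 -0.1886  0.2036] turn 0.0002 min rows 5.452688422428222
[-1.488  0.695  0.218  0.031  2.063  1.503]
```

```bash
H="python3 -m handwheel"; python3 -m handwheel '[[0.2,-0.08,-0.13,0]]'>/dev/null; python3 -m handwheel '[[0.2,-0.08,-0.12,0]]'>/dev/null; python3 -m handwheel '[[0.2,-0.08,-0.11,0]]'>/dev/null; python3 -m handwheel '[[0.2,-0.05,-0.1,0]]'>/dev/null; python3 -m handwheel '[[0.2,-0.05,-0.1,0]]'>/dev/null; python3 -m handwheel '[[0.2,-0.05,-0.08,0]]'
python3 to.py 0.28 -1.005 0.52 -80.5; python3 -c "
from h import *
from scipy.spatial.transform import Rotation as R
o=robot.get_obs();z=R.from_quat(o['tool_rot']).as_matrix()[:,2];print(np.round(o['q'],3),'zhead',np.degrees(np.arctan2(z[1],z[0])))"
```

```text
time: 14.47
position: [0.2428, -0.8193, 0.5735]
tool_rot: [0.755, -0.637, 0.129, 0.09]
ft_force: [-1.0, -0.6, -0.1]
grip_width: 0.0007
grip_force: 0.0
t 14.4667 pos [ 0.2428 -0.8193  0.5735] xang -80.56 tilt 18.12
rows [ 0.5445 -0.01    0.3655] turn -0.0002 min rows 4.7188852711558456
[-1.427  0.672  0.218  0.038  1.938  1.565] zhead -75.13562154021857
```

```bash
cat > st.py <<'E'
from h import *
from scipy.spatial.transform import Rotation as R
np.set_printoptions(precision=4,suppress=True)
o=robot.get_obs();M=R.from_quat(o['tool_rot']).as_matrix();z=M[:,2]
print(o["time"],np.array(o["position"]),np.round(o['q'],3),'zhead',np.degrees(np.arctan2(z[1],z[0])).round(2),"tilt",np.degrees(np.arccos(-z[2])).round(2),"y",M[:,1])
E
python3 -m handwheel '[[0.2,0.02,-0.08,0]]'>/dev/null; python3 -m handwheel '[[0.2,0.02,-0.07,0]]'>/dev/null; python3 -m handwheel '[[0.2,0.02,-0.06,0]]'>/dev/null; python3 -m handwheel '[[0.2,0.02,-0.05,0]]'>/dev/null; python3 -m handwheel '[[0.2,0.02,-0.04,0]]'>/dev/null; python3 -m handwheel '[[0.2,0.02,-0.03,0]]'; python3 st.py
```

```text
time: 14.97
position: [0.2075, -0.8775, 0.594]
tool_rot: [0.742, -0.628, 0.19, 0.134]
ft_force: [-1.0, 0.6, -0.2]
grip_width: 0.0005
grip_force: 0.0
14.9667 [ 0.2075 -0.8775  0.594 ] [-1.492  0.671  0.218  0.081  1.788  1.52 ] zhead -75.43 tilt 26.95 y [-0.9838 -0.1745 -0.0399]
```

```bash
python3 -m handwheel '[[0.2,0.06,-0.03,0]]'>/dev/null; python3 -m handwheel '[[0.2,0.06,-0.02,0]]'>/dev/null; python3 -m handwheel '[[0.2,0.06,-0.02,0]]'>/dev/null; python3 st.py; python3 -m handwheel '[[0.2,0.06,-0.01,0]]'>/dev/null; python3 -m handwheel '[[0.2,0.06,-0.01,0]]'>/dev/null; python3 -m handwheel '[[0.2,0.06,0,0]]'; python3 st.py
```

```text
15.2167 [ 0.173  -0.9114  0.601 ] [-1.545  0.678  0.218  0.115  1.711  1.479] zhead -75.84 tilt 31.23 y [-0.9835 -0.1759 -0.0424]
time: 15.47
position: [0.1415, -0.9436, 0.6084]
tool_rot: [0.726, -0.616, 0.247, 0.181]
ft_force: [0.3, 0.0, -0.1]
grip_width: 0.0007
grip_force: 0.0
15.4667 [ 0.1415 -0.9436  0.6084] [-1.591  0.687  0.218  0.148  1.63   1.443] zhead -76.5 tilt 35.65 y [-0.9836 -0.1755 -0.0423]
```

```bash
python3 -m handwheel '[[0.2,0.08,0,0]]'>/dev/null; python3 -m handwheel '[[0.2,0.08,0,0]]'>/dev/null; python3 -m handwheel '[[0.2,0.08,0,0]]'>/dev/null;python3 -m handwheel '[[0.2,0.08,0,0]]'>/dev/null; python3 -m handwheel '[[-0.15,-0.1,0,-0.01],[-0.3,-0.2,0,-0.01],[-0.4,-0.3,0,-0.01],[-0.4,-0.3,0,-0.01]]'; python3 st.py
```

```text
time: 16.13
position: [0.1681, -0.873, 0.5488]
tool_rot: [0.731, -0.584, 0.276, 0.222]
ft_force: [-0.1, -0.3, 0.6]
grip_width: 0.0007
grip_force: 0.0
16.1333 [ 0.1681 -0.873   0.5488] [-1.557  0.438  0.865  0.149  1.129  1.348] zhead -77.5 tilt 41.49 y [-0.9756 -0.2194  0.0027]
```

```bash
cat > kin.py <<'E'
from h import *
from scipy.optimize import least_squares
from scipy.spatial.transform import Rotation as R
D=[([-1.383,.527,1.433,0,1.181,-.178],(.2242,-.5834,.1923)),([-.3418,.5418,1.5615,0,1.0334,.7402],(.5878,-.0913,.1452)),([-1.214,.422,.95,0,1.775,1.127],(.3297,-.5661,.4407)),([-1.406,.663,.33,.001,2.152,1.565],(.2328,-.7228,.5207)),([-1.488,.695,.218,.031,2.063,1.503],(.187,-.7989,.5441)),([-1.427,.672,.218,.038,1.938,1.565],(.2428,-.8193,.5735)),([-1.492,.671,.218,.081,1.788,1.52],(.2075,-.8775,.594)),([-1.591,.687,.218,.148,1.63,1.443],(.1415,-.9436,.6084)),([-1.557,.438,.865,.149,1.129,1.348],(.1681,-.873,.5488))]
def fk(q,p):
    a,h,L1,L2,e,d,T=p
    R1=R.from_euler('z',q[0]);R2=R1*R.from_euler('y',q[1]);R3=R2*R.from_euler('y',q[2]);R4=R3*R.from_euler('z',q[3]);R5=R4*R.from_euler('y',q[4]);R6=R5*R.from_euler('z',q[5])
    return np.array([0,0,h])+R1.apply([a,d,0])+R2.apply([0,0,L1])+R3.apply([e,0,L2])+R6.apply([0,0,T]),R6
s=least_squares(lambda p:np.concatenate([fk(q,p)[0]-x for q,x in D]),[0,.3,.45,.45,0,.11,.3]);p=s.x
if __name__=="__main__":
    np.set_printoptions(precision=4,suppress=True)
    print(p,abs(s.fun).max())
    o=robot.get_obs();P,r=fk(o["q"],p);print(P-o["position"]);Rt=R.from_quat(o["tool_rot"]);print("relrot",np.degrees((r.inv()*Rt).as_rotvec()))
    C=r.inv()*Rt; lo=np.array([-3.08,-.75,.22,-1.43,0,-2.85]);hi=np.array([3.08,2.2,2.44,4.57,2.65,2.85])
    u=-Rt.as_matrix()[:,2]; B=np.array([.622,.150,.332])
    def ik(X,q0):
        f=lambda q:np.r_[(fk(q,p)[0]-X)*3,((fk(q,p)[1]*C).inv()*Rt).as_rotvec()]
        return least_squares(f,np.clip(q0,lo+.001,hi-.001),bounds=(lo,hi))
    q=np.array(o["q"]);P0=np.array(o["position"])
    via=[np.array([.40,-.35,.6]),np.array([.52,-.05,.62])-0,B+u*.15,B+u*.008,B-u*.011]
    last=P0
    for V in via:
        for k in np.linspace(0,1,6)[1:]:
            r=ik(last+(V-last)*k,q);q=r.x
            T=fk(q,p);print((last+(V-last)*k).round(3),q.round(2),"err",round(float(np.sqrt(2*r.cost)),4))
        last=V
        R3=R.from_euler('z',q[0])*R.from_euler('y',q[1]);el=np.array([0,0,p[1]])+R.from_euler('z',q[0]).apply([p[0],0,0])+R3.apply([0,0,p[2]]);wr=V+u*p[6];print("  elbow(center)",el.round(3),"wrist",wr.round(3))
    t=cam("top");s2=cam("side");pix=[]
    for c,g in((t,(166,265)),(s2,(211,276))):
        hs=cv2.cvtColor(np.array(c["frame"]),cv2.COLOR_RGB2HSV);m=np.zeros((400,640),bool);w=slice(g[0]-12,g[0]+13),slice(g[1]-14,g[1]+15)
        m[w]=(abs(hs[...,0].astype(int)-110)<12)[w]&(hs[...,1]>120)[w];ys,xs=np.nonzero(m);n,lab,st,ce=cv2.connectedComponentsWithStats(m.astype(np.uint8));k=1+np.argmax(st[1:,4]);pix.append(ce[k][::-1]);print("blue",st[k],ce[k])
    print("blue tri",tri(t,pix[0],s2,pix[1]),"pred top px",proj(t,B),proj(s2,B),"pred mid",proj(t,B-.006*u),proj(s2,B-.006*u))
E
python3 kin.py
```

```text
[-0.      0.2745  0.5876  0.392   0.1142  0.1111  0.3355] 0.0003096096206796628
[ 0.0001 -0.      0.0001]
relrot [-0.  0. 90.]
[ 0.215 -0.768  0.559] [-1.47  0.27  1.09  0.09  1.06  1.43] err 0.0
[ 0.261 -0.664  0.569] [-1.35  0.13  1.25  0.    1.04  1.57] err 0.0
[ 0.307 -0.559  0.58 ] [-1.18  0.01  1.35 -0.13  1.06  1.76] err 0.0
[ 0.354 -0.455  0.59 ] [-0.95 -0.06  1.4  -0.29  1.14  2.  ] err 0.0
[ 0.4  -0.35  0.6 ] [-0.66 -0.08  1.39 -0.46  1.27  2.27] err 0.0
  elbow(center) [-0.039  0.03   0.86 ] wrist [ 0.352 -0.133  0.851]
[ 0.424 -0.29   0.604] [-0.49 -0.07  1.37 -0.54  1.36  2.42] err 0.0
[ 0.448 -0.23   0.608] [-0.31 -0.04  1.33 -0.61  1.45  2.55] err 0.0
[ 0.472 -0.17   0.612] [-0.15  0.01  1.28 -0.67  1.55  2.67] err 0.0
[ 0.496 -0.11   0.616] [-0.01  0.07  1.21 -0.7   1.65  2.77] err 0.0
[ 0.52 -0.05  0.62] [ 0.12  0.14  1.11 -0.73  1.74  2.85] err 0.0
  elbow(center) [0.08  0.009 0.857] wrist [0.472 0.167 0.871]
[0.536 0.009 0.585] [ 0.19  0.21  1.06 -0.71  1.79  2.85] err 0.0948
[0.552 0.069 0.55 ] [ 0.26  0.29  0.99 -0.7   1.85  2.85] err 0.1826
[0.568 0.128 0.515] [
[... 635 characters left out ...]
[0.573 0.372 0.589]
[0.621 0.153 0.335] [ 0.28  0.55  1.02 -0.57  1.66  2.85] err 0.4327
[0.622 0.15  0.332] [ 0.28  0.55  1.03 -0.56  1.65  2.85] err 0.4332
[0.622 0.148 0.329] [ 0.27  0.54  1.05 -0.56  1.64  2.85] err 0.4337
[0.623 0.145 0.327] [ 0.26  0.54  1.06 -0.55  1.63  2.85] err 0.4341
[0.624 0.143 0.324] [ 0.26  0.54  1.07 -0.55  1.61  2.85] err 0.4344
  elbow(center) [0.291 0.077 0.779] wrist [0.575 0.36  0.575]
blue [260 163  12   7  57] [264.9123 166.0526]
blue [273 209   6   6  27] [275.3333 211.8148]
blue tri (array([0.6262, 0.1388, 0.3222]), np.float64(0.00012298142831808283)) pred top px [166.6212 260.6404] [211.5845 275.1561] pred mid [166.7259 262.1769] [211.951  275.4058]
```

```bash
cat > plan.py <<'E'
from kin import *
np.set_printoptions(precision=4,suppress=True)
o=robot.get_obs();C=R.from_euler('z',90,degrees=True);lo=np.array([-3.08,-.75,.22,-1.43,0,-2.85]);hi=np.array([3.08,2.2,2.44,4.57,2.65,2.85])
M=R.from_quat(o["tool_rot"]).as_matrix();u=-M[:,2];B=np.array([.6235,.146,.331])
def ik(X,Rt,q0):
    f=lambda q:np.r_[(fk(q,p)[0]-X)*3,((fk(q,p)[1]*C).inv()*Rt).as_rotvec()]
    return least_squares(f,np.clip(q0,lo+.001,hi-.001),bounds=(lo,hi))
if __name__=="__main__":
    Rt=R.from_quat(o["tool_rot"])*R.from_euler('z',-180,degrees=True);q=np.array(o["q"]);q[5]-=np.pi;last=np.array(o["position"])
    for V in[np.array([.40,-.35,.6]),np.array([.45,.05,.62]),np.array([.50,.27,.55]),B+u*.1,B+u*.02,B-u*.011]:
        for k in(.5,1):
            X=last+(V-last)*k;r=ik(X,Rt,q);q=r.x;print(X.round(3),q.round(2),"err",round(float(np.sqrt(2*r.cost)),4))
        d=M.T@(V-last)/.3;print("   leg in present axes",d.round(3),"flipped",(-d[0]).round(3),(-d[1]).round(3),d[2].round(3));last=V
    print("u",u)
E
python3 plan.py
```

```text
[ 0.287 -0.608  0.569] [-1.28  0.07  1.3  -0.05  1.07 -1.49] err 0.0
[ 0.4  -0.35  0.6 ] [-0.68 -0.08  1.38 -0.43  1.28 -0.9 ] err 0.0
   leg in present axes [-1.016 -1.126 -1.126] flipped 1.016 1.126 -1.126
[ 0.425 -0.15   0.61 ] [-0.14 -0.08  1.35 -0.65  1.57 -0.46] err 0.0
[0.45 0.05 0.62] [ 0.34  0.1   1.15 -0.74  1.89 -0.13] err 0.0
   leg in present axes [-0.921 -0.464 -0.864] flipped 0.921 0.464 -0.864
[0.475 0.16  0.585] [ 0.52  0.25  1.04 -0.74  1.97  0.04] err 0.0
[0.5  0.27 0.55] [ 0.65  0.42  0.87 -0.73  2.05  0.14] err 0.0
   leg in present axes [-0.668 -0.327 -0.258] flipped 0.668 0.327 -0.258
[0.554 0.239 0.479] [ 0.56  0.47  0.98 -0.7   1.88  0.18] err 0.0
[0.609 0.209 0.407] [ 0.48  0.53  1.04 -0.69  1.73  0.2 ] err 0.0
   leg in present axes [-0.094 -0.305  0.545] flipped 0.094 0.305 0.545
[0.615 0.184 0.377] [ 0.45  0.53  1.12 -0.68  1.64  0.23] err 0.0
[0.621 0.159 0.346] [ 0.41  0.54  1.19 -0.69  1.56  0.25] err 0.0
   leg in present axes [ 0.    -0.     0.267] flipped -0.0 0.0 0.267
[0.623 0.149 0.334] [ 0.4   0.54  1.22 -0.69  1.53  0.25] err 0.0
[0.625 0.139 0.323] [ 0.38  0.55  1.24 -0.7   1.5   0.26] err 0.0
   leg in present axes [ 0.    -0.     0.103] flipped -0.0 0.0 0.103
u [-0.1482  0.6287  0.7634]
```

```bash
python3 -m handwheel '[[-0.05,-0.055,-0.055,-0.019],[-0.11,-0.12,-0.12,-0.038],[-0.18,-0.195,-0.195,-0.057],[-0.25,-0.275,-0.275,-0.076],[-0.32,-0.35,-0.35,-0.095],[-0.39,-0.43,-0.43,-0.114],[-0.46,-0.51,-0.51,-0.133],[-0.53,-0.59,-0.59,-0.152],[-0.6,-0.665,-0.665,-0.171],[-0.67,-0.74,-0.74,-0.19],[-0.74,-0.82,-0.82,-0.209],[-0.81,-0.895,-0.895,-0.228],[-0.86,-0.95,-0.95,-0.247],[-0.86,-0.95,-0.95,-0.26],[-0.86,-0.95,-0.95,-0.26]]'; python3 st.py; python3 - <<'E'
from h import *
from scipy.spatial.transform import Rotation as R
o=robot.get_obs();M=R.from_quat(o["tool_rot"]).as_matrix()
for V in([.40,-.35,.6],[.45,.05,.62],[.50,.27,.55]): print(V,(M.T@(np.array(V)-o["position"])/.3).round(3))
E
```

```text
time: 17.48
position: [0.3643, -0.4376, 0.5957]
tool_rot: [0.925, 0.135, 0.029, 0.355]
ft_force: [-0.5, -0.6, -0.0]
grip_width: 0.0007
grip_force: 0.0
17.4833 [ 0.3643 -0.4376  0.5957] [-0.905 -0.069  1.392 -0.313  1.159  0.403] zhead -76.98 tilt 41.67 y [ 0.2289 -0.7122  0.6636]
[0.4, -0.35, 0.6] [ 0.193 -0.171 -0.182]
[0.45, 0.05, 0.62] [ 0.711 -1.038 -1.071]
[0.5, 0.27, 0.55] [ 1.079 -1.677 -1.346]
```

```bash
python3 -m handwheel '[[0.05,-0.07,-0.07,-0.019],[0.1,-0.145,-0.15,-0.038],[0.155,-0.225,-0.23,-0.057],[0.21,-0.305,-0.315,-0.076],[0.265,-0.385,-0.395,-0.095],[0.32,-0.465,-0.48,-0.114],[0.375,-0.545,-0.56,-0.133],[0.43,-0.625,-0.645,-0.152],[0.485,-0.705,-0.725,-0.171],[0.54,-0.785,-0.81,-0.19],[0.59,-0.86,-0.89,-0.209],[0.64,-0.934,-0.964,-0.228],[0.64,-0.934,-0.964,-0.24],[0.64,-0.934,-0.964,-0.24],[0.64,-0.934,-0.964,-0.24]]'; python3 st.py; cat > leg.py <<'E'
import sys
from h import *
from scipy.spatial.transform import Rotation as R
np.set_printoptions(precision=3,suppress=True)
o=robot.get_obs();M=R.from_quat(o["tool_rot"]).as_matrix();us=np.array([-.669*.165,.669*.986,.743]);B=np.array([.6235,.146,.331])
print("press dir in tool",M.T@-us)
for n,V in(("mid",[.50,.27,.55]),("B+.1",B+us*.108),("B+.03",B+us*.038),("B",B+us*.008)): print(n,np.array(V),M.T@(np.array(V)-o["position"])/.3)
E
python3 leg.py
```

```text
time: 18.73
position: [0.4429, 0.0003, 0.6164]
tool_rot: [0.585, 0.73, -0.22, 0.276]
ft_force: [-0.5, -0.4, 0.0]
grip_width: 0.0005
grip_force: 0.0
18.7333 [0.4429 0.0003 0.6164] [ 0.252  0.047  1.223 -0.747  1.815 -0.177] zhead -77.28 tilt 41.28 y [0.9759 0.2183 0.0018]
press dir in tool [-0.012 -0.038  0.999]
mid [0.5  0.27 0.55] [ 0.775  0.382 -0.385]
B+.1 [0.612 0.217 0.411] [0.89  0.705 0.13 ]
B+.03 [0.619 0.171 0.359] [0.887 0.697 0.363]
B [0.623 0.151 0.337] [0.886 0.693 0.463]
```

```bash
python3 -m handwheel '[[0.06,0.03,-0.03,0],[0.17,0.08,-0.08,0],[0.29,0.14,-0.14,0],[0.41,0.2,-0.2,0],[0.53,0.26,-0.26,0],[0.65,0.32,-0.32,0],[0.74,0.37,-0.37,0],[0.79,0.42,-0.34,0],[0.82,0.48,-0.25,0],[0.85,0.55,-0.15,0],[0.87,0.61,-0.05,0],[0.885,0.66,0.04,0],[0.89,0.69,0.1,0],[0.89,0.705,0.13,0],[0.89,0.705,0.13,0]]'; python3 st.py; python3 leg.py; python3 - <<'E'
from h import *
t=cam("top");s=cam("side")
b=s["frame"][90:290,180:380,::-1];a=t["frame"][90:290,190:390,::-1]
cv2.imwrite("pics/g6.png",cv2.resize(np.hstack([a,b]),(800,400),interpolation=cv2.INTER_CUBIC))
E
```

```text
time: 19.98
position: [0.61, 0.2147, 0.4081]
tool_rot: [0.585, 0.73, -0.222, 0.274]
ft_force: [-0.6, -0.2, 0.1]
grip_width: 0.0004
grip_force: 0.0
19.9833 [0.61   0.2147 0.4081] [ 0.496  0.553  1.018 -0.701  1.756  0.21 ] zhead -77.81 tilt 41.32 y [ 0.9765  0.2156 -0.0039]
press dir in tool [-0.011 -0.031  0.999]
mid [0.5  0.27 0.55] [-0.117 -0.32  -0.525]
B+.1 [0.612 0.217 0.411] [-0.002  0.007 -0.013]
B+.03 [0.619 0.171 0.359] [-0.004 -0.001  0.221]
B [0.623 0.151 0.337] [-0.005 -0.004  0.32 ]
```

View pics/g6.png

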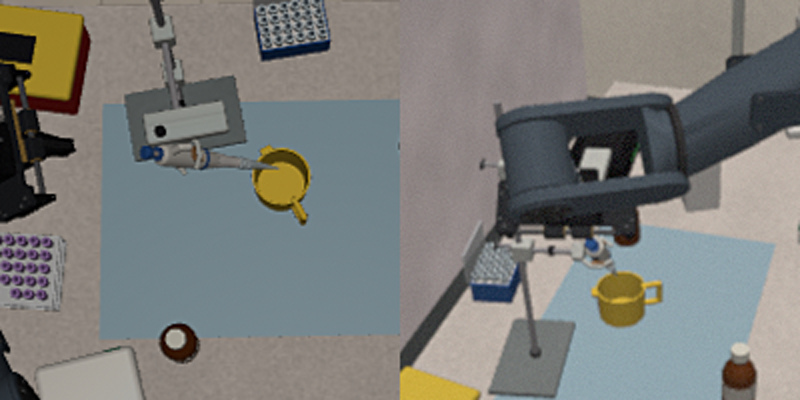

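```bash
cat > f.py <<'E'
from h import *
from scipy.spatial.transform import Rotation as R
np.set_printoptions(precision=2,suppress=True)
F=[];P=[]
for i in range(6):
    vision.camera("top");o=robot.get_obs();M=R.from_quat(o["tool_rot"]).as_matrix();F.append(M.T@o["ft_force"]);P.append(o["position"])
P=np.mean(P,0);us=np.array([-.1104,.6596,.743]);B=np.array([.6235,.146,.331])
print(o["time"],"F tool",np.mean(F,0),np.std(F,0),"pos",P.round(4),"axial past B mm",(1e3*-(P-B)@us+8).round(2))
E
python3 -m handwheel '[[0,0,0.04,0],[0,0,0.09,0],[0,0,0.14,0],[0,0,0.18,0],[0,0,0.21,0],[0,0,0.21,0]]' >/dev/null; python3 f.py; python3 -m handwheel '[[0,0,0.02,0],[0,0,0.04,0],[0,0,0.05,0],[0,0,0.05,0]]' >/dev/null; python3 f.py
```

```text
20.8833 F tool [ 0.09 -0.08 -0.01] [0.71 0.45 0.23] pos [0.62 0.18 0.36] axial past B mm -37.7
21.5167 F tool [ 0.02 -0.1  -0.11] [0.54 0.42 0.64] pos [0.62 0.17 0.35] axial past B mm -21.7
```

```bash
python3 -m handwheel '[[0,0,0.017,0],[0,0,0.033,0],[0,0,0.04,0],[0,0,0.04,0]]' >/dev/null; python3 f.py; python3 -m handwheel '[[0,0,0.01,0],[0,0,0.017,0],[0,0,0.017,0],[0,0,0.017,0]]' >/dev/null; python3 f.py;  python3 -m handwheel '[[0,0,0.01,0],[0,0,0.013,0],[0,0,0.013,0],[0,0,0.013,0]]' >/dev/null; python3 f.py
```

```text
22.15 F tool [-0.04 -0.16  0.09] [0.56 0.46 0.47] pos [0.62 0.16 0.34] axial past B mm -9.8
22.7833 F tool [ 0.25 -0.07 -0.22] [0.39 0.64 0.78] pos [0.62 0.16 0.34] axial past B mm -4.82
23.4167 F tool [ 0.08 -0.12  0.22] [0.35 0.42 0.3 ] pos [0.62 0.15 0.34] axial past B mm -0.92
```

```bash
python3 -m handwheel '[[0,0,0.007,0],[0,0,0.013,0],[0,0,0.013,0],[0,0,0.013,0]]' >/dev/null; python3 f.py; python3 -m handwheel '[[0,0,0.007,0],[0,0,0.01,0],[0,0,0.01,0],[0,0,0.01,0]]' >/dev/null; python3 f.py;  python3 -m handwheel '[[0,0,0.007,0],[0,0,0.01,0],[0,0,0.01,0],[0,0,0.01,0]]' >/dev/null; python3 f.py
```

```text
24.05 F tool [ 0.13  0.09 -0.04] [0.38 0.16 0.38] pos [0.62 0.15 0.33] axial past B mm 3.0
24.6833 F tool [ 0.06  0.27 -0.35] [0.53 0.34 0.54] pos [0.62 0.15 0.33] axial past B mm 5.98
25.3167 F tool [-0.29  0.17 -0.12] [0.61 0.5  0.32] pos [0.62 0.15 0.33] axial past B mm 8.98
```

```bash
python3 - <<'E'
from h import *
t=cam("top");s=cam("side")
o=robot.get_obs();print(proj(t,np.array(o["position"])),proj(s,np.array(o["position"])))
b=s["frame"][170:250,235:315,::-1];a=t["frame"][130:210,225:305,::-1]
cv2.imwrite("pics/g7.png",cv2.resize(np.hstack([a,b]),(800,400),interpolation=cv2.INTER_CUBIC))
for c,n in((t,"top"),(s,"side")):
    print(n,[(x["point"],round(x["conf"],2)) for x in vision.look_for(n,"button_top")[:2]])
E
```

```text
[166.13320892 261.50387908] [212.07552021 274.72622377]
top [([148.0, 279.9], 0.6), ([167.8, 264.7], 0.48)]
side []
```

View pics/g7.png

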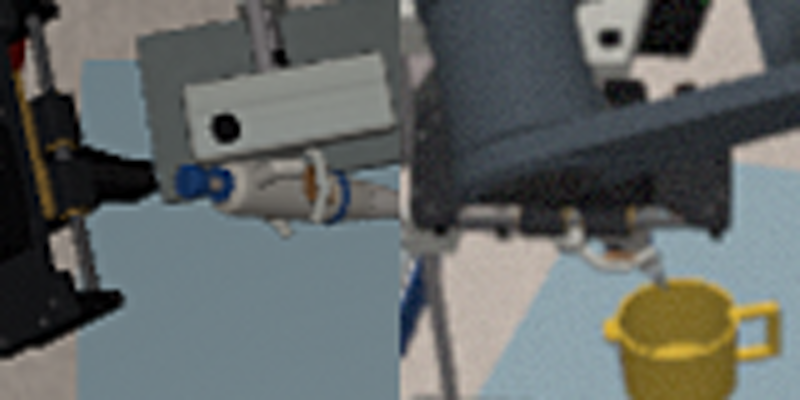

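```bash
python3 - <<'E'
from h import *
t=cam("top")
us=np.array([-.1104,.6596,.743])
for P in(np.array([.61,.2147,.4081]),np.array(robot.get_obs()["position"])):
    print([proj(t,P-us*k).round(1).tolist() for k in(-.02,-.01,0,.008)])
E
python3 -m handwheel '[[0,0,0.005,0],[0,0,0.01,0],[0,0,0.01,0]]' |grep ft; python3 f.py; python3 -m handwheel '[[0,0,0.005,0],[0,0,0.01,0],[0,0,0.01,0]]' |grep ft; python3 f.py
```

```text
[[163.2, 227.6], [163.5, 230.6], [163.8, 233.5], [164.1, 235.8]]
[[165.6, 256.3], [165.9, 258.9], [166.1, 261.5], [166.4, 263.6]]
ft_force: [0.6, 0.7, -0.1]
26.1167 F tool [-0.2   0.19 -0.38] [0.31 0.29 0.64] pos [0.62 0.15 0.33] axial past B mm 12.09
ft_force: [0.3, -1.1, -0.4]
26.6667 F tool [ 0.23 -0.15 -0.09] [0.29 0.41 0.37] pos [0.63 0.14 0.32] axial past B mm 15.06
```

```bash
python3 -m handwheel '[[0,0,0.005,0],[0,0,0.01,0],[0,0,0.01,0]]' >/dev/null; python3 f.py; python3 -m handwheel '[[0,0,0.004,0],[0,0,0.007,0],[0,0,0.007,0]]' >/dev/null; python3 f.py; python3 -m handwheel '[[0,0,0.004,0],[0,0,0.007,0],[0,0,0.007,0]]' >/dev/null; python3 f.py
```

```text
27.2167 F tool [-0.52  0.02  0.13] [0.51 0.29 0.69] pos [0.63 0.14 0.32] axial past B mm 18.06
27.7667 F tool [ 0.16 -0.06  0.45] [0.19 0.44 0.3 ] pos [0.63 0.14 0.32] axial past B mm 20.12
28.3167 F tool [ 0.08  0.02 -0.11] [0.63 0.32 0.35] pos [0.63 0.14 0.32] axial past B mm 22.21
```

```bash
cat > prof.py <<'E'
from h import *
t=cam("top");f=np.array(t["frame"]).astype(int)
for r in range(158,175,2):
    print(r," ".join("K" if v.max()<60 else ("B" if v[2]>v[0]+35 and v[2]>v[1]+15 else ("W" if v.min()>120 else ".")) for v in f[r,246:284]))
o=robot.get_obs();P=np.array(o["position"]);us=np.array([-.1104,.6596,.743]);print(proj(t,P-.008*us))
E
python3 prof.py
python3 - <<'E'
import cv2,numpy as np
f=cv2.imread("pics/top0.png")[...,::-1].astype(int)
for r in range(158,175,2):
    print(r," ".join("K" if v.max()<60 else ("B" if v[2]>v[0]+35 and v[2]>v[1]+15 else ("W" if v.min()>120 else ".")) for v in f[r,246:284]))
E
```

```text
158 . . . . . . . . . . . . . . . . . . W W W W . K K . W W W W W W W W W . . .
160 K K . . . . . . . . . . . . . . . . W W W W W W . . . . . . . K K K K K K K
162 K K K K K K K K K K K K K . . . . . . . . K K . . . . . . . . . . W W W W W
164 K K K K K K K K K K K K K . B B B B B B B B B B B . W W . . . . . . . . . .
166 K K K K K K K K K K K K K K B B B B B B B . . . B . W W . . . . . . . . . .
168 K K K K K K K K K K K K K K K B B B B B B B B B B . W W . . . . . . . . . .
170 K K K K K K K K K K . . . . . . . . . W W . . . . . W . . . . . . . . . . .
172 K . . . . . . . . . . . . . . . . . . . . . . . . . . . . . . . . . . . . .
174 . . . . . . . . . . . . . . . . . . . . . . . . . . . . . . . . . . W . . .
[166.57946014 266.88117958]
158 . . . . . . . . . . . . . . . . . . W W W W . K K . W W W W W W W W W . . .
160 . . . . . . . . . . . . . . . . . . W W W W W W . . . . . . . K K K K K K K
162 . . . . . . . . . . . . . . . . . . . . . K K K . . . . . . . . . W W W W W
164 . . . . . . . . . . . . . . . B B B B B B B B B B . W W . . . . . . . . . .
166 . . . . . . . . . . . . . . B B B B B B B . . . B . W W . . . . . . . . . .
168 . . . . . . . . . . . . . . B B B B B K K K . B B . W W . . . . . . . . . .
170 . . . . . . . . . . . . . K . . . . . . W . . . . . W . . . . . . . . . . .
172 . . . . . . . . . . . . . . . . . . . . . . . . . . . . . . . . . . . . . .
174 . . . . . . . . . . . . . . . . . . . . . . . . . . . . . . . . . . W . . .
```

```bash
python3 -m handwheel '[[0,0,0.004,0],[0,0,0.007,0],[0,0,0.007,0]]' >/dev/null; python3 f.py; python3 -m handwheel '[[0,0,0.004,0],[0,0,0.007,0],[0,0,0.007,0]]' >/dev/null; python3 f.py; python3 -m handwheel '[[0,0,0.004,0],[0,0,0.007,0],[0,0,0.007,0]]' >/dev/null; python3 f.py; python3 prof.py | sed -n 3,7p
```

```text
28.9167 F tool [ 0.12 -0.08 -0.  ] [0.81 0.6  0.3 ] pos [0.63 0.14 0.32] axial past B mm 24.33
29.4667 F tool [ 0.22 -0.25  0.3 ] [0.35 0.48 0.38] pos [0.63 0.14 0.32] axial past B mm 26.41
30.0167 F tool [0.14 0.14 0.03] [0.6  0.21 0.25] pos [0.63 0.14 0.31] axial past B mm 28.52
162 K K K K K K K K K K K K K K K . . . . . . K K . . . . . . . . . . W W W W W
164 K K K K K K K K K K K K K K K B B B B B B B B B B . W W . . . . . . . . . .
166 K K K K K K K K K K K K K K K K B B B B B . . . B B W W . . . . . . . . . .
168 K K K K K K K K K K K K K K K K B B B B K K B B B . W W . . . . . . . . . .
170 K K K K K K K K K K K K K . . . . . . W W . . . . . W . . . . . . . . . . .
```

```bash
python3 - <<'E'
from h import *
from scipy.spatial.transform import Rotation as R
s=cam("side");np.set_printoptions(precision=4,suppress=True)
for P,a,w in(([.5878,-.0913,.1452],28,.0433),([.4517,-.2915,.1303],28.1,.0525)):
    y=np.array([np.sin(np.radians(a)),-np.cos(np.radians(a)),0])
    for sg in(-1,1): print([ (k,proj(s,np.array(P)+sg*y*(w/2+.007)-np.array([0,0,k])).round(1).tolist()) for k in(-.03,-.015,.008)])
print("seen (211.5,310), (191.5,356)")
o=robot.get_obs();M=R.from_quat(o["tool_rot"]).as_matrix();P=np.array(o["position"]);X=np.array([.6262,.1388,.3222])
print("blue centre in tool mm",1e3*M.T@(X-P),"z",M[:,2]);print("pred tip side px",proj(s,P+M[:,2]*.008))
t=cam("top")
print("finger edges top", [proj(t,P+M@np.array([dx,dy,.008])).round(1).tolist() for dx in(-.0095,.0095) for dy in(-.015,.015)])
f=np.array(s["frame"]).astype(int)
for r in range(196,236,2):
    print(r," ".join("K" if v.max()<60 else ("B" if v[2]>v[0]+35 and v[2]>v[1]+15 else ("W" if v.min()>120 else ".")) for v in f[r,255:300]))
E
```

```text
[(-0.03, [213.0, 308.8]), (-0.015, [216.1, 308.9]), (0.008, [220.8, 309.1])]
[(-0.03, [204.5, 305.7]), (-0.015, [207.5, 305.9]), (0.008, [212.2, 306.1])]
[(-0.03, [192.7, 354.2]), (-0.015, [195.7, 354.0]), (0.008, [200.2, 353.9])]
[(-0.03, [184.1, 349.5]), (-0.015, [187.1, 349.4]), (0.008, [191.5, 349.3])]
seen (211.5,310), (191.5,356)
blue centre in tool mm [-3.1392 -0.3787 -8.9106] z [ 0.1446 -0.6436 -0.7516]
pred tip side px [213.7472 275.8372]
finger edges top [[170.3, 271.7], [160.6, 269.4], [172.6, 267.4], [162.9, 265.1]]
196 . . . . . . . . . . . . . . . . . . . . . . . . . . . . . . . . . . . K K K K K K K K K K
198 . . . . . . . . . . . . . . . . . . . . . . . . . . . . K K K K K K K K K K K K K K K K K
200 . . . . . . . . . . . . . . . . . . . . . K K K K K K K K K K K K K K K K K K K K K K K K
202 . . . . . . . . . . . . . . K K K K K K K K K K K K K K K K K K K K K K K K K K K K K K K
204 . . . . . . . . K . . . . . K K K K K K K K K K K K K K K K K K K K K K K K K K K K K K K
206 . . . . . K K K K K K K K K K K K K K K K K K K K K K K K K K K K K K K K K K K K K K K K
20
[... 613 characters left out ...]
 . . . . W W W W W W W W W W W W W W W W W
222 W W W W W W W W W W W W W W W W W W W W W W W W W W W W . . . . W W W W W W W W W W W W W
224 W W W W W W W W W W W W W W W W W W W W W W W W W W W W W W W . . W W W W W W W W W W W W
226 W W W W W W W W W W W W W W W W W W W W W W W W W W W W W W . . . . . . . . . . . W W W W
228 W W W W W W W W W W W W W W W W W W W W W W W W W W W . . . . . . . . . . . . . . . . . .
230 W W W W W W W W W W W W W W W W W W W W W W W W . . . . . . . . . . . . . . . . . . . . .
232 W W W W W W W W W W W W W W W W W W W W W W W . . . . . . . . . . . . . . . . . . . . . .
234 W W W W W W W W W W W W W W W W W W W W W . . . . . . . . . . . . . . . . . . . . . . . .
```

```bash
python3 -m handwheel '[[0,0,0.005,0],[0,0,0.01,0],[0,0,0.01,0]]' >/dev/null; python3 f.py; python3 -m handwheel '[[0,0,0.005,0],[0,0,0.01,0],[0,0,0.01,0]]' >/dev/null; python3 f.py; python3 -m handwheel '[[0,0,0.004,0],[0,0,0.007,0],[0,0,0.007,0]]' >/dev/null; python3 f.py; python3 prof.py | sed -n 2,7p
```

```text
30.7167 F tool [ 0.11 -0.17 -0.19] [0.65 0.66 0.37] pos [0.63 0.13 0.31] axial past B mm 31.56
31.2667 F tool [-0.03 -0.28 -0.14] [0.57 0.48 0.17] pos [0.63 0.13 0.31] axial past B mm 34.53
31.8167 F tool [-0.4   0.15 -0.85] [0.41 0.6  0.42] pos [0.63 0.13 0.31] axial past B mm 36.45
160 K K K K K . . . . . . . . . . . . . W W W W W W . . . . . . . K K K K K K K
162 K K K K K K K K K K K K K K K . . . . . . K K . . . . . . . . . . W W W W W
164 K K K K K K K K K K K K K K K K K B B B B B B B B . W W . . . . . . . . . .
166 K K K K K K K K K K K K K K K K K B B B B . . . B B W W . . . . . . . . . .
168 K K K K K K K K K K K K K K K K K K K B B B B B B . W W . . . . . . . . . .
170 K K K K K K K K K K K K K K . . . . . W W . . . . . W . . . . . . . . . . .
```

```bash
python3 -m handwheel '[[0,0,0.005,0],[0,0,0.01,0],[0,0,0.01,0]]' >/dev/null; python3 f.py; python3 -m handwheel '[[0,0,0.005,0],[0,0,0.01,0],[0,0,0.01,0]]' >/dev/null; python3 f.py; python3 prof.py | sed -n 2,7p
```

```text
32.4167 F tool [ 0.22 -0.16 -1.22] [0.51 0.55 0.4 ] pos [0.63 0.13 0.31] axial past B mm 39.56
32.9667 F tool [-0.32 -0.78 -2.01] [0.56 0.37 0.43] pos [0.63 0.13 0.3 ] axial past B mm 42.57
160 . . K K K K K . . . . . . . . . . . W W W W W W . . . . . . . K K K K K K K
162 K K K K K K K K K K K K K K . . . . . . . K K . . . . . . . . . . W W W W W
164 K K K K K K K K K K K K K K K K K K B B B B B B B . W W . . . . . . . . . .
166 K K K K K K K K K K K K K K K K K K K B B B . . B B W W W . . . . . . . . .
168 K K K K K K K K K K K K K K K K K K K K K B B B B . W W . . . . . . . . . .
170 K K K K K K K K K K K K K K K K . . . . . . . . . . W . . . . . . . . . . .
```

```bash
python3 -m handwheel '[[0,0,0.005,0],[0,0,0.01,0],[0,0,0.01,0]]' >/dev/null; python3 f.py; python3 -m handwheel '[[0,0,0.005,0],[0,0,0.01,0],[0,0,0.01,0]]' >/dev/null; python3 f.py
```

```text
33.5667 F tool [-0.51 -0.9  -2.99] [0.42 0.38 0.38] pos [0.63 0.12 0.3 ] axial past B mm 45.55
34.1167 F tool [-0.61 -1.75 -3.58] [0.35 0.82 0.53] pos [0.63 0.12 0.3 ] axial past B mm 48.52
```

```bash
python3 -m handwheel '[[0,0,0.0033,0],[0,0,0.0033,0]]' >/dev/null; python3 f.py;python3 -m handwheel '[[0,0,0.0027,0],[0,0,0.0027,0]]' >/dev/null; python3 f.py
```

```text
34.5833 F tool [-0.57 -2.52 -7.13] [0.35 0.24 0.49] pos [0.63 0.12 0.3 ] axial past B mm 48.65
35.05 F tool [ 0.02 -2.84 -9.37] [0.53 0.41 0.48] pos [0.63 0.12 0.3 ] axial past B mm 49.0
```

```bash
python3 -m handwheel '[[0,0,-0.002,0],[0,0,-0.002,0],[0,0,-0.002,0],[0,0,-0.002,0],[0,0,-0.002,0],[0,0,-0.002,0],[0,0,-0.002,0],[0,0,-0.002,0],[0,0,-0.002,0]]' >/dev/null; python3 f.py
```

```text
36.1 F tool [-0.68 -2.85 -7.69] [0.5  0.51 0.75] pos [0.63 0.12 0.3 ] axial past B mm 48.67
```

```bash
python3 -m handwheel '[[0,0,0.006,0],[0,0,0.012,0],[0,0,0.018,0],[0,0,0.018,0]]' |grep ft; python3 f.py; python3 -m handwheel '[[0,0,0.004,0],[0,0,0.008,0],[0,0,0.012,0],[0,0,0.014,0],[0,0,0.014,0]]' |grep ft; python3 f.py
```

```text
ft_force: [-5.8, 6.3, 9.5]
36.7333 F tool [ -0.33  -3.46 -11.46] [0.48 0.4  0.6 ] pos [0.63 0.12 0.29] axial past B mm 53.2
ft_force: [-7.4, 9.6, 12.4]Traceback (most recent call last):
  File "f.py", line 6, in <module>
    vision.camera("top");o=robot.get_obs();M=R.from_quat(o["tool_rot"]).as_matrix();F.append(M.T@o["ft_force"]);P.append(o["position"])
    ~~~~~~~~~~~~~^^^^^^^
ValueError: 200 camera calls are used up
```

```bash
sed -i 's/range(6)/range(1)/; s/vision.camera("top");//' f.py; python3 f.py; python3 -m handwheel '[[0,0,0.002,0],[0,0,0.004,0],[0,0,0.004,0]]' >/dev/null; python3 f.py
```

```text
37.25 F tool [  0.39  -4.6  -17.01] [0. 0. 0.] pos [0.63 0.12 0.29] axial past B mm 55.96
37.5 F tool [  0.41  -5.41 -20.15] [0. 0. 0.] pos [0.63 0.12 0.29] axial past B mm 56.1
```

```bash
python3 -m handwheel '[[0,0,-0.003,0],[0,0,-0.003,0],[0,0,-0.003,0],[0,0,-0.003,0],[0,0,-0.003,0],[0,0,-0.003,0]]' >/dev/null; python3 f.py; python3 -m handwheel '[[0,0,-0.01,0],[0,0,-0.03,0],[0,0,-0.05,0],[0,0,-0.07,0],[0,0,-0.1,0],[0,0,-0.15,0],[0,0,-0.2,0],[0,0,-0.27,0],[0,0,-0.34,0],[0,0,-0.41,0],[0,0,-0.46,0],[0,0,-0.5,0],[0,0,-0.5,0],[0,0,-0.5,0],[0,0,-0.5,0],[0,0,-0.5,0]]'; python3 f.py
python3 -c "
from h import *
for n,l in(('top','tip_mid'),('top','jug'),('top','button_top')):
    try: print(l,[(x['point'],round(x['conf'],2)) for x in vision.look_for(n,l)[:2]])
    except Exception as e: print(e)"
```

```text
38.0 F tool [ -0.19  -3.62 -16.43] [0. 0. 0.] pos [0.63 0.12 0.29] axial past B mm 56.0
time: 39.33
position: [0.61, 0.2111, 0.4014]
tool_rot: [0.583, 0.732, -0.222, 0.274]
ft_force: [0.7, -0.7, 0.4]
grip_width: 0.0005
grip_force: 0.0
39.3333 F tool [-0.86  0.5   0.26] [0. 0. 0.] pos [0.61 0.21 0.4 ] axial past B mm -88.74
tip_mid [([183.8, 325.0], 0.49)]
jug [([175.4, 330.6], 0.92)]
button_top [([262.8, 280.6], 0.52)]
```

```bash
python3 -m handwheel '[[0,0,0,0],[0,0,0,0],[0,0,0,0],[0,0,0,0],[0,0,0,0],[0,0,0,0]]' | head -1; python3 -c "
from rig import job
print(job.hand_in())"
```

```text
time: 39.98
the job is handed in; nothing more can be done
None
```

The job is handed in at about 40 s, but the end state is not confirmed by picture: the 200 camera calls ran out during the second press. The jug was set down and let go under the tip, the button was held about a second or more at the first stop (7–9 N) and pressed to the hard second stop (about 20 N, 7 mm of second travel), and the arm then backed off clear of it; the last picture, taken mid-press, suggests the tip was already in the jug.

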